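Post the spindle nut through the chute flap

ROBOT

A 7-joint arm with a two-finger parallel gripper is mounted at the origin on a cart in front of the work surface, level with it; the furniture and walls round the work are solid. World frame = base frame: x ahead of the robot, y to its left, z up, the work surface at z = 0. Lengths are in m, angles in rad, forces in N, time in s.
With the tool pointing down it reaches from about 0.4 to 0.85 m from the base axis. Payload 10.4 kg.
Tool frame: the origin (TCP) lies on the centre line of the jaws, within the pads' length; the fingertips stand 11 mm ahead of it and the grasp point (between the pads) lies 8 mm behind it (tip_reach is the distance from the TCP to the fingertips, in m); z points along the fingers, y is the line along which they close (so a half turn about z gives the same grasp; the last joint's range is limited). The gripper opens to 85 mm and grips with 20 to 120 N. Pads are 22 mm wide; open, the fingers measure 114 mm over their backs; the gripper's body (76 mm by 85 mm) begins 54 mm behind the grasp point. The pads swing forward as they close: fully open they stand 13 mm farther back than shut.
Start: joints at [1.119, 0.332, -0.065, 1.46, 0.022, 1.35, -0.088], TCP at [0.26, -0.568, 0.242] pointing down, gripper open.
Joint ranges: [-2.6, 2.6], [-0.5, 2.12], [-1.47, 1.34], [0.16, 2.42], [-1.27, 4.41], [0.06, 2.06], [-2.6, 2.6]. Speed limits (rad/s): [2.22, 2.22, 2.79, 2.79, 3.14, 3.14, 3.14].

INTERFACE

Orientations are given as a unit quaternion [x, y, z, w].
In Python, from workcell import get_obs, camera, hand_in, tip_reach gives the robot as it stands. The module is installed in compiled form; this text tells all that it offers.
- The arm moves only by the tool move_arm, never from a script. Its argument "plan" is a list of rows, each an object with "delta_pos": the shift along the tool's x, y, z in a scale on which 1.0 is 0.5 m, a list of three; "turn": the turn, a rotation vector about the tool's x, y, z in parts of the range, where 1.0 means 2 rad, a list of three; "fingers": the closure, from 0 (fully open) to 1 (shut). A call has 1 to 12 rows; each row is the pose to reach, as a shift and turn from the pose commanded when the call began, along the tool's axes at that moment; what a row does not reach only later rows make up. A row lasts 1/8 s, in which the tool goes at most 62.5 mm and 10.7 degrees, less where a joint would pass 70% of its speed; a pose out of reach is approached as far as the arm can. Shift and turn numbers lie between -1 and 1, and a call with a number outside is refused. A call with a gripper value outside its range is refused whole. The fingers move at their own pace and stop on an object; "force" is the grip in N (left out, the last holds). Time passes only in rows, so rows that repeat a pose let the fingers close. It gives the time, the measured TCP pose, the force, the opening and the grip force at its end, in the units of the state.
- get_obs(): the state, without advancing time (a new reading comes with each control period).
- camera(name): name is "side" or "top"; returns a dict with "color" (400x640x3 uint8, red, green, blue), "range_z" (400x640 float32, m along the optical axis (not along the pixel's ray), 0 where there is no reading), "fx", "fy", "cx", "cy" (pixels), "R" (3x3) and "t" (3): a world point X has camera coordinates R X + t. Camera axes: x right, y down, z forward; pixel columns grow to the right and rows downward; lengths in m; the calibration is good to about 2 mm. A picture is of the moment at which its call begins.
- hand_in(): hands the job in; it is judged then, once.
The state is a dict: "clock": time; "joint_pos": joint angles; "joint_velocities": joint speeds; "tau": joint torques, N m; "position": TCP position; "ee_rot": TCP orientation; "ft_force": force on the tool from outside, world axes, zero at the start; "torque": the same for the moment, N m; "grip_width": opening from 0.0 (shut) to 1.0 (fully open); "grasp_force": force on a finger pad.
Only numpy, scipy, OpenCV 4.12 (cv2) and the standard library are available. Lean on these libraries where they do the work, as an engineer would, in place of code of your own. Each camera call takes 0.05 s, during which the arm holds its last target. There are 200 camera calls.

TASK

Push the steel spindle nut along the wooden deck of the parts chute with the fingertips, in through the hanging metal flap and over the sill, so that it drops into the catch tray behind, then draw the fingers back out so that the flap swings shut. Only push the nut: do not lift or carry it, and leave the plug case that stands beside it on the deck, and the collet and the tape measure beside the chute, where they are.

Things in the scene. Friction and masses are not known exactly. Their poses are not given: they have to be found in the camera images.
- chute: plywood parts chute, fixed to the table. Origin on the table straight below the flap; x is the feed direction (from deck through flap to tray, away from the robot, somewhat to its left), y left, z up. Deck: flat top 45 mm above the table, x -170 to +20, y -130 to +130 mm, edged along both sides by strips 10 mm high, 8 mm wide (x -165 to -45)
- doorway (a point): point on the deck's top in the middle of the doorway, below the hinge rod (chute x 0, y 0, z 45 mm). The doorway is 130 mm wide between two steel posts 26 mm deep (x -13 to 13), 12 mm wide and 90 mm high; their feet, 3 mm thick, reach out to y 99 mm either side
- hinge (a point): middle of the steel hinge rod across the doorway, 80 mm above the deck (chute x 0, y 0, z 125 mm). Rod 8 mm thick, knuckles on it 13 mm; open above. Fingers pointing straight down stop at the rod; tilted forward 30 to 45 degrees they reach in under it, tips 20 to 25 mm past the flap, enough to push the nut off the sill
- sill (a point): middle of the deck's far edge (chute x 20, y 0, z 45 mm), 20 mm behind the closed flap: here the deck ends in a step straight down to the tray, 41 mm deep
- tray_floor (a point): middle of the catch tray's floor (chute x 71, y 0, z 4 mm). The tray is open on top, inner x 20 to 122 mm, y -79 to 79 mm; sides 60 mm, back 40 mm above the table
- flap (a joint): aluminium flap 120 mm wide, 3 mm thick, 60 g, hanging from the hinge rod to 4 mm above the deck. 0 = hanging shut; grows as its lower edge swings inward over the tray (up to 1.4 rad); it cannot swing out toward the deck. No spring: a light push of nut or fingers opens it, it rests on what is under it and falls shut by its weight
- nut_center (a point): middle of the spindle nut: round pale steel nut, 50 mm across, 28 mm high, about 0.26 kg, narrower at the top, dark slots round its foot. It stands upright on the deck on the robot's side of the flap, about 43 mm left or right of the middle; this point is on its axis, 14 mm above its underside
- plug_case: round plug case with a pale lid, 45 mm across and 29 mm high (its collider 18 mm), standing loose on the deck beside the nut, about 86 mm from it centre to centre; origin in the middle of its underside. To be left alone
- collet: loose steel collet, 26 mm across, 37 mm high, standing on the table at the left of the chute; origin in the middle of its underside. To be left alone
- tape_measure: loose yellow tape measure 38 x 90 x 66 mm high on the table at the right of the chute; origin in the middle of its underside. To be left alone
Mind the look-alikes: they are no part of the job. There is more than one size of the part that bears nut_center; the job needs the middle-sized.

How it is judged:
By the outcome, as a careful person would: the job done as asked, in the order asked, and still so for the second after the job is handed in, with the robot touching nothing.
It also fails if it takes over 37 s, if anything falls off the work surface, if the arm or the gripper's body presses on something with over 40 N, if the wrist force passes 120 N, or if a joint passes its speed limit or range.

## Working session

There is one attempt and no reset: what is moved stays moved. The work goes in short steps, Python scripts to look and compute and a tool call to move; the robot and the scene stay as the last step left them, time stands still between calls to the robot, and variables do not carry over. Pictures are saved under pics/ and viewed, at most 10 in all, crops included, and the job is handed in when it is done.

Besides the shell and the picture viewer there is one more tool, called after "Request:" by a JSON object that holds its "api" and its "payload". move_arm: Moves the arm, as the interface text tells. Its arguments: {"type":"object","properties":{"plan":{"type":"array","items":{"type":"object","properties":{"delta_pos":{"type":"array","items":{"type":"number"}},"turn":{"type":"array","items":{"type":"number"}},"fingers":{"type":"number"}}}},"force":{"type":"number"}},"required":["plan"]}

```bash
mkdir -p pics; python3 - <<'E'
from workcell import *
import cv2,numpy as np
print(tip_reach, get_obs())
for n in("side","top"):
    c=camera(n); cv2.imwrite(f"pics/{n}0.png",c["color"][:,:,::-1]); np.savez(f"{n}0.npz",**c)
    print(n,c["fx"],c["fy"],c["cx"],c["cy"],c["R"],c["t"])
E
```

```text
0.011 {'clock': 0.0, 'joint_pos': array([ 1.11937618,  0.33284061, -0.06470852,  1.4609909 ,  0.02157429,
        1.34991676, -0.08850957]), 'joint_velocities': array([-0.00078026,  0.00135304, -0.0009261 , -0.00034276, -0.00030925,
        0.00150931,  0.00103472]), 'tau': array([ 9.13686326e-04, -6.25433278e+01,  5.00374788e-02, -3.91606879e+01,
        1.64648693e-02,  9.84066428e-03,  4.45240619e-05]), 'position': array([ 0.25971863, -0.56805486,  0.24151179]), 'ee_rot': array([ 9.77100242e-01,  2.12778251e-01, -1.76620095e-04, -7.08959036e-04]), 'ft_force': array([0.21876396, 0.02990569, 0.51235335]), 'torque': array([0.00888874, 0.05864869, 0.01125626]), 'grasp_force': 0.0, 'grip_width': 1.002110596522105}
side 454.14778510476583 454.14778510476583 325.50266029967736 202.67504555144728 [[-0.9738693  -0.22626403  0.01957483]
 [-0.13183035  0.49301551 -0.85997469]
 [ 0.18493064 -0.8400835  -0.50996114]] [0.52584891 0.13892281 0.91541701]
top 459.507163222605 459.507163222605 322.6338583699405 205.09402310339243 [[-0.00292921 -0.99998826  0.0038603 ]
 [-0.97484113  0.00199511 -0.22289187]
 [ 0.22288155 -0.00441607 -0.97483553]] [0.02186298 0.55028781 1.02979492]
```

View pics/side0.png

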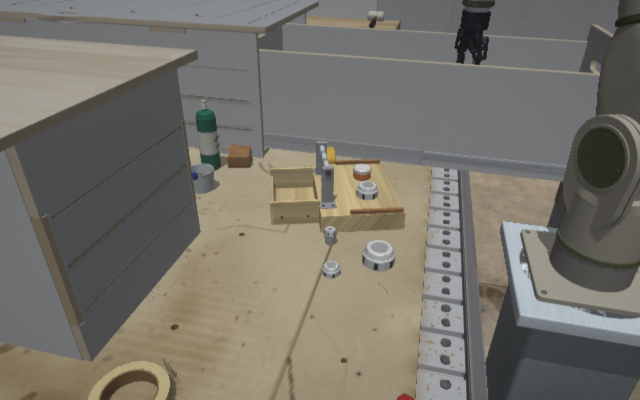

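View pics/top0.png

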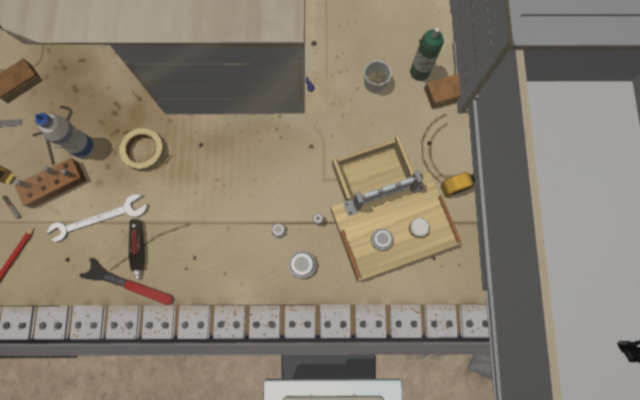

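The side view shows the chute at about (340,190), with the nut at (368,189) and the case at (362,172). In the top view the nut is at (382,239), the case at (420,228) and the hinge rod runs from (350,205) to (417,182). A walled bay stands between the gripper at (630,350) and the chute.

```bash
cat > h.py <<'E'
import numpy as np,cv2
def cloud(c):
    z=c["range_z"]; v,u=np.mgrid[:400,:640]
    P=np.stack([(u-c["cx"])/c["fx"]*z,(v-c["cy"])/c["fy"]*z,z],-1)
    W=(P-c["t"])@c["R"]; W[z==0]=np.nan; return W
def ray(c,u,v,h):
    d=c["R"].T@np.array([(u-c["cx"])/c["fx"],(v-c["cy"])/c["fy"],1]); o=-c["R"].T@c["t"]
    return o+d*(h-o[2])/d[2]
def proj(c,X):
    p=c["R"]@X+c["t"]; return np.array([p[0]/p[2]*c["fx"]+c["cx"],p[1]/p[2]*c["fy"]+c["cy"]])
E
python3 - <<'E'
from h import *
s=dict(np.load("side0.npz"));t=dict(np.load("top0.npz"))
a=cv2.resize(t["color"][125:285,320:490],None,fx=4.4,fy=3.6,interpolation=3)
a=cv2.resize(t["color"][130:285,320:490],None,fx=3.8,fy=3.8,interpolation=3)
cv2.imwrite("pics/tc.png",a[:,:,::-1])
b=cv2.resize(s["color"][135:245,260:415],None,fx=5,fy=5,interpolation=3)
cv2.imwrite("pics/sc.png",b[:,:,::-1])
W=cloud(t)
np.set_printoptions(precision=3,suppress=True)
for v in (150,200,240,280,330,350): 
    print(v,[tuple(np.round(W[v,u],3)) for u in (440,470,480,490,500,515,530,560,600,630)])
print("side walls"); S=cloud(s)
for p in ((420,70),(420,60),(420,150),(270,60),(400,160),(600,80),(590,60),(400,40)): print(p,S[p[1],p[0]])
E
```

```text
150 [(np.float64(0.71), np.float64(-0.284), np.float64(-0.0)), (np.float64(0.71), np.float64(-0.362), np.float64(-0.001)), (np.float64(0.685), np.float64(-0.362), np.float64(0.07)), (np.float64(0.663), np.float64(-0.362), np.float64(0.131)), (np.float64(0.644), np.float64(-0.363), np.float64(0.186)), (np.float64(0.618), np.float64(-0.364), np.float64(0.257)), (np.float64(0.6), np.float64(-0.37), np.float64(0.306)), (np.float64(0.695), np.float64(-0.572), np.float64(0.042)), (np.float64(0.695), np.float64(-0.672), np.float64(0.042)), (np.float64(0.695), np.float64(-0.749), np.float64(0.04))]
200 [(np.float64(0.564), np.float64(-0.262), np.float64(0.054)), (np.float64(0.576), np.float64(-0.35), np.float64(0.006)), (np.float64(0.56), np.float64(-0.352), np.float64(0.07)), (np.float64(0.551), np.float64(-0.362), np.float64(0.107)), (np.float64(0.538), np.float64(-0.362), np.float64(0.162)), (np.float64(0.52), np.float64(-0.363), np.float64(0.237)), (np.float64(0.505), np.float64(-0.363), np.float64(0.299)), (np.float64(0.567), np.float64(-0.558), np.float64(0.041)), (np.float64(0.567), n
[... 2085 characters left out ...]
9)), (np.float64(0.218), np.float64(-0.357), np.float64(0.041)), (np.float64(0.222), np.float64(-0.361), np.float64(0.091)), (np.float64(0.228), np.float64(-0.364), np.float64(0.165)), (np.float64(0.234), np.float64(-0.362), np.float64(0.238)), (np.float64(0.217), np.float64(-0.516), np.float64(0.041)), (np.float64(0.217), np.float64(-0.607), np.float64(0.041)), (np.float64(0.24), np.float64(-0.499), np.float64(0.313))]
side walls
(420, 70) [ 0.385 -0.364  0.284]
(420, 60) [ 0.398 -0.78   0.214]
(420, 150) [ 0.358 -0.348  0.074]
(270, 60) [ 0.784 -0.364  0.28 ]
(400, 160) [ 0.409 -0.354  0.035]
(600, 80) [ 0.069 -0.06   0.365]
(590, 60) [-0.101 -0.709  0.266]
(400, 40) [ 0.471 -0.782  0.274]
```

View pics/tc.png

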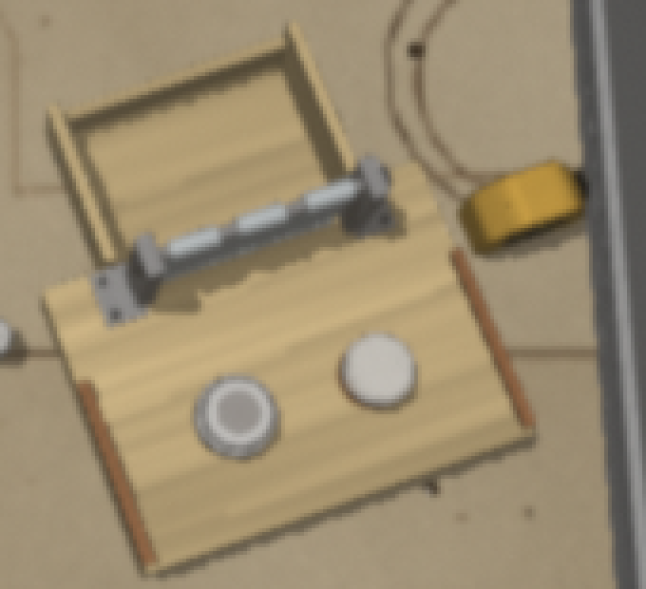

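View pics/sc.png

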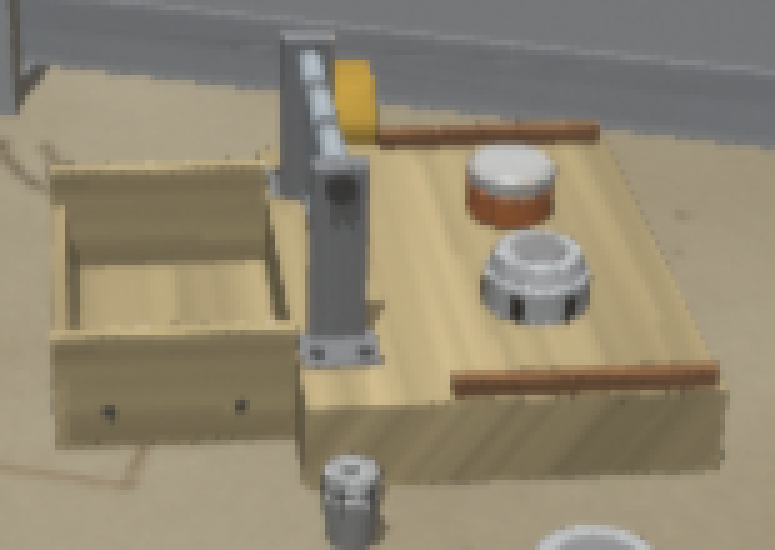

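The crops (3.8× top, 5× side) show the pale slotted nut left of the middle at crop (237,417) top and (535,280) side. The red-bodied case is to its right at (378,370). The posts, the flap hanging shut and the empty tray are clear.

```bash
cat > chute.py <<'E'
from h import *
np.set_printoptions(precision=4,suppress=True)
s=dict(np.load("side0.npz"));t=dict(np.load("top0.npz"))
T=cloud(t);S=cloud(s)
def sel(W,lo,hi,box):
    m=np.isfinite(W[...,2])&(W[...,2]>lo)&(W[...,2]<hi)&(W[...,0]>.3)&(W[...,0]<.75)&(W[...,1]>-.34)&(W[...,1]<.05); return W[m]
E
cat > m.py <<'E'
from chute import *
D=sel(T,.038,.052,0); m=cv2.minAreaRect((D[:,:2]*1000).astype(np.float32)); print("deck",m,np.median(D[:,2]))
print(cv2.boxPoints(m))
# corners by rays, top view
for u,v in ((359,280),(460.8,243.7),(331.8,208.4)): print("corner",ray(t,u,v,.045))
for n,W in(("top",T),("side",S)):
    H=sel(W,.118,.145,0); r=cv2.minAreaRect((H[:,:2]*1000).astype(np.float32)); print(n,"hinge",r,len(H),H[:,2].max())
# nut / case: grey-white blob on deck
for n,c,W,b in(("top",t,T,(365,440,212,262)),("side",s,S,(350,385,160,205))):
    u0,u1,v0,v1=b; hsv=cv2.cvtColor(c["color"],cv2.COLOR_RGB2HSV)
    k=np.zeros((400,640),np.uint8); k[v0:v1,u0:u1]=(hsv[v0:v1,u0:u1,1]<60)*255
    for q in cv2.findContours(k,0,2)[0]:
        if cv2.contourArea(q)<60: continue
        mm=np.zeros_like(k); cv2.drawContours(mm,[q],-1,1,-1); P=W[mm>0]; P=P[np.isfinite(P[:,2])]
        (x,y),r=cv2.minEnclosingCircle(q); print(n,"blob",x,y,r,"z",np.percentile(P[:,2],[5,50,95,99]),"xy", P[P[:,2]>np.percentile(P[:,2],60)][:,:2].mean(0), "ray",ray(c,x,y,np.percentile(P[:,2],60)))
E
python3 m.py
```

```text
deck ((540.28369140625, -142.38299560546875), (351.69549560546875, 365.1903381347656), 75.32853698730469) 0.045431128124107115
[[ 319.1042 -266.2501]
 [ 672.3871 -358.744 ]
 [ 761.4632  -18.5159]
 [ 408.1802   73.9781]]
corner [ 0.3752 -0.0637  0.045 ]
corner [ 0.4597 -0.307   0.045 ]
corner [ 0.546  -0.0017  0.045 ]
top hinge ((575.0564575195312, -127.3326644897461), (26.081926345825195, 161.895263671875), 19.753503799438477) 458 0.13920355079453875
side hinge ((574.00244140625, -122.1805648803711), (25.905929565429688, 159.58551025390625), 19.398515701293945) 295 0.13660566416025677
top blob 381.54132080078125 239.24794006347656 11.175971031188965 z [0.0593 0.0718 0.076  0.0771] xy [ 0.4687 -0.1169] ray [ 0.4666 -0.1156  0.0726]
top blob 419.1976623535156 226.89535522460938 9.967666625976562 z [0.0549 0.0738 0.0776 0.0786] xy [ 0.4946 -0.2037] ray [ 0.4951 -0.2038  0.0744]
side blob 366.8109436035156 190.5918731689453 11.202903747558594 z [0.0476 0.0654 0.0744 0.0753] xy [ 0.4681 -0.1122] ray [ 0.4655 -0.0939  0.0687]
side blob 361.5 169.0 8.732224464416504 z [0.0643 0.0731 0.0755 0.0764] xy [ 0.4945 -0.1992] ray [ 0.4939 -0.1911  0.0737]
```

```bash
cat > go.py <<'E'
import sys,numpy as np
from scipy.spatial.transform import Rotation as Ro
from workcell import get_obs
np.set_printoptions(precision=4,suppress=True)
O=np.array([.576,-.127,0]); A=Ro.from_euler('z',19.5,degrees=True)
def rot(tilt,yaw=0): return A*Ro.from_euler('z',yaw,degrees=True)*Ro.from_rotvec([np.pi,0,0])*Ro.from_euler('y',tilt,degrees=True)
def now():
    o=get_obs(); R=Ro.from_quat(o["ee_rot"]); return o,R,o["position"]
def tgt(tip,tilt,yaw=0):
    o,R,p=now(); G=rot(tilt,yaw); P=O+A.apply(np.array(tip)/1000.)-G.apply([0,0,.011])
    print(tip,tilt,"d",R.inv().apply(P-p),"turn",(R.inv()*G).as_rotvec(),"world",P)
def where():
    o,R,p=now(); print("t",o["clock"],"tip chute",A.inv().apply(p+R.apply([0,0,.011])-O)*1000,"z",R.apply([0,0,1]),"q",o["joint_pos"],"F",o["ft_force"],"w",o["grip_width"])
    Q=A.inv()*R; print("axes f,l,u -> tool:",Q.inv().as_matrix())
E
python3 -c "
from go import *
where(); tgt((-150,45,250),0); tgt((-150,45,100),35)"
```

```text
t 0.1 tip chute [-445.4129 -310.2415  230.5979] z [-0.0006  0.0011 -1.    ] q [ 1.1194  0.3328 -0.0647  1.4608  0.0216  1.3499 -0.0885] F [ 0.0171 -0.6215 -0.7526] w 1.0026130079221747
axes f,l,u -> tool: [[ 0.9961  0.0883 -0.0001]
 [ 0.0883 -0.9961 -0.0013]
 [-0.0002  0.0013 -1.    ]]
(-150, 45, 250) 0 d [ 0.3256 -0.3278 -0.019 ] turn [-0.0013  0.0001  0.0884] world [ 0.4196 -0.1347  0.261 ]
(-150, 45, 100) 35 d [ 0.3194 -0.3282  0.133 ] turn [-0.0282  0.6106  0.0853] world [ 0.4136 -0.1368  0.109 ]
```

Units first: shifts go in shares of 0.5 m and turns go in shares of 2 rad. So -0.328 m is -0.656, -0.26 m is -0.52, 0.088 rad is 0.044.

Request:
{"api": "move_arm", "payload": {"plan": [{"delta_pos":[0,0,-0.12],"turn":[0,0,0],"fingers":0.65},{"delta_pos":[0,0,-0.24],"turn":[0,0,0],"fingers":0.65},{"delta_pos":[0,0,-0.36],"turn":[0,0,0],"fingers":0.65},{"delta_pos":[0.04,-0.04,-0.4],"turn":[0,0,0],"fingers":0.65},{"delta_pos":[0.12,-0.12,-0.4],"turn":[0,0,0.01],"fingers":0.65},{"delta_pos":[0.2,-0.2,-0.4],"turn":[0,0,0.02],"fingers":0.65},{"delta_pos":[0.28,-0.28,-0.4],"turn":[0,0,0.03],"fingers":0.65},{"delta_pos":[0.36,-0.36,-0.4],"turn":[0,0,0.044],"fingers":0.65},{"delta_pos":[0.44,-0.44,-0.4],"turn":[0,0,0.044],"fingers":0.65},{"delta_pos":[0.52,-0.52,-0.4],"turn":[0,0,0.044],"fingers":0.65},{"delta_pos":[0.6,-0.6,-0.4],"turn":[0,0,0.044],"fingers":0.65},{"delta_pos":[0.65,-0.656,-0.36],"turn":[0,0,0.044],"fingers":0.65}]}}

```text
clock: 1.6
position: [0.42, -0.1323, 0.423]
ee_rot: [0.985, 0.171, 0.001, 0.001]
ft_force: [-0.7, -1.0, -0.7]
grip_width: 0.347
grasp_force: 0.0
```

```bash
python3 -c "
from go import *
where(); tgt((-150,45,250),0); tgt((-150,45,130),35)"
```

```text
t 1.6 tip chute [-148.7415   47.0889  412.0043] z [ 0.0022 -0.0009 -1.    ] q [ 0.6942 -0.0968 -0.4433  1.5571 -0.0414  1.6695 -0.9789] F [-0.6976 -0.9776 -0.6508] w 0.3473104952468236
axes f,l,u -> tool: [[ 1.      0.0031  0.0018]
 [ 0.0031 -1.      0.0016]
 [ 0.0018 -0.0016 -1.    ]]
(-150, 45, 250) 0 d [-0.0015  0.0018  0.162 ] turn [ 0.0016 -0.0018  0.0031] world [ 0.4196 -0.1347  0.261 ]
(-150, 45, 130) 35 d [-0.0081  0.0016  0.284 ] turn [0.0006 0.6091 0.0035] world [ 0.4136 -0.1368  0.139 ]
```

In the tool's units: 0.284 m is 0.568, 0.24 m is 0.48, 0.61 rad is 0.305.

Request:
{"api": "move_arm", "payload": {"plan": [{"delta_pos":[0,0,0.08],"turn":[0,0.05,0],"fingers":0.65},{"delta_pos":[0,0,0.16],"turn":[0,0.1,0],"fingers":0.65},{"delta_pos":[0,0,0.24],"turn":[0,0.15,0],"fingers":0.65},{"delta_pos":[-0.008,0,0.32],"turn":[0,0.2,0],"fingers":0.65},{"delta_pos":[-0.012,0,0.4],"turn":[0,0.25,0],"fingers":0.65},{"delta_pos":[-0.016,0.004,0.48],"turn":[0,0.305,0.0015],"fingers":0.65},{"delta_pos":[-0.016,0.004,0.568],"turn":[0,0.305,0.0015],"fingers":0.65},{"delta_pos":[-0.016,0.004,0.568],"turn":[0,0.305,0.0015],"fingers":0.65}]}}

```text
clock: 2.6
position: [0.4104, -0.1382, 0.1356]
ee_rot: [0.941, 0.16, 0.294, -0.053]
ft_force: [-0.8, 0.6, 1.2]
grip_width: 0.348
grasp_force: 0.0
```

```bash
python3 - <<'E'
from go import *
from workcell import camera
import cv2
where(); tgt((-150,45,75),35); tgt((-150,45,56),35)
t=camera("top");s=camera("side")
a=cv2.resize(t["color"][150:285,320:480],None,fx=2.5,fy=2.5,interpolation=3)
b=cv2.resize(s["color"][110:245,260:420],None,fx=2.5,fy=2.5,interpolation=3)
cv2.imwrite("pics/p1.png",np.hstack([a,b])[:,:,::-1])
E
```

```text
t 2.6 tip chute [-153.596    44.7514  126.6024] z [ 0.536   0.1938 -0.8217] q [ 0.6586 -0.1982 -0.0833  2.4009 -0.8013  0.71   -0.097 ] F [-0.7611  0.6456  1.2327] w 0.34839219632828317
axes f,l,u -> tool: [[ 0.8217 -0.0052  0.5699]
 [-0.0022 -1.     -0.006 ]
 [ 0.5699  0.0037 -0.8217]]
(-150, 45, 75) 35 d [-0.0265  0.      0.0445] turn [-0.0037  0.0045 -0.0052] world [ 0.4136 -0.1368  0.084 ]
(-150, 45, 56) 35 d [-0.0373  0.0001  0.0601] turn [-0.0037  0.0045 -0.0052] world [ 0.4136 -0.1368  0.065 ]
```

View pics/p1.png

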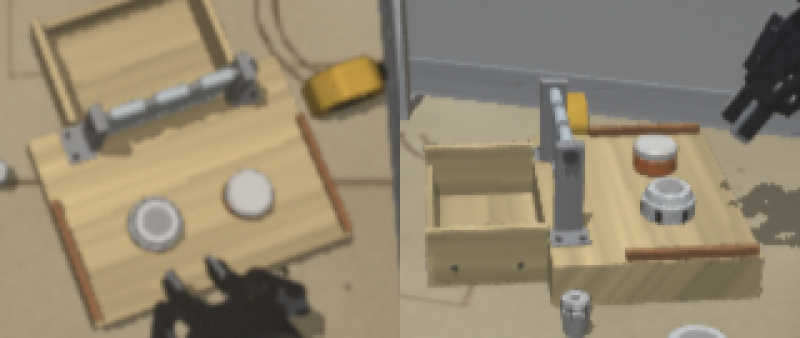

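The top half shows the fingertips at (172,282) and (213,268) behind the nut at (156,223). The side half shows the tilted gripper at (745,120), clear of everything. Joint 4 is nearly at its limit, so I'll begin with a smaller tilt. First I'll check where the fingertips are.

```bash
python3 - <<'E'
from go import *
from h import *
from workcell import camera
for n,b in(("top",(375,440,240,285)),("side",(540,590,105,175))):
    c=camera(n); W=cloud(c).reshape(-1,3)
    C=A.inv().apply(np.nan_to_num(W)-O)*1000
    m=(C[:,2]>105)&(C[:,2]<170)&(C[:,0]<-100)&(C[:,0]>-260)&(abs(C[:,1]-45)<80)
    P=C[m]; P=P[P[:,2]<P[:,2].min()+25] if n=="side" else P[P[:,0]>P[:,0].max()-15]
    print(n,len(P),"min",P.min(0),"max",P.max(0),"mean",P.mean(0))
    # nut top ring by depth
    k=(C[:,2]>66)&(C[:,2]<80)&(abs(C[:,0]+98)<45)&(abs(C[:,1]-45)<35); Q=C[k]
    print("nut top",len(Q),Q.min(0),Q.max(0),(Q.min(0)+Q.max(0))/2)
tgt((-150,43,75),20); tgt((-150,43,54),20)
E
```

```text
top 86 min [-160.6397   13.7232  128.232 ] max [-145.7132   71.2266  162.1183] mean [-154.3916   42.6255  148.6329]
nut top 298 [-120.539    21.8572   66.2019] [-74.806   68.7993  78.7228] [-97.6725  45.3282  72.4623]
side 156 min [-173.613    19.9542  127.5777] max [-144.9904   73.5832  152.5282] mean [-157.2262   50.3513  143.3796]
nut top 170 [-118.7179   27.803    66.0522] [-75.3663  69.9456  76.0603] [-97.0421  48.8743  71.0563]
(-150, 43, 75) 20 d [-0.0285 -0.0012  0.0473] turn [ 0.0022 -0.2628 -0.001 ] world [ 0.4167 -0.1378  0.0853]
(-150, 43, 54) 20 d [-0.0406 -0.0012  0.0645] turn [ 0.0022 -0.2628 -0.001 ] world [ 0.4167 -0.1378  0.0643]
```

In the tool's units: 0.065 m is 0.13, 0.056 m is 0.112, -0.263 rad is -0.1315.

Request:
{"api": "move_arm", "payload": {"plan": [{"delta_pos":[-0.014,-0.004,0.024],"turn":[0,-0.065,0],"fingers":0.65},{"delta_pos":[-0.028,-0.008,0.048],"turn":[0,-0.1315,0],"fingers":0.65},{"delta_pos":[-0.056,-0.008,0.094],"turn":[0,-0.1315,0],"fingers":0.65},{"delta_pos":[-0.07,-0.008,0.112],"turn":[0,-0.1315,0],"fingers":0.65},{"delta_pos":[-0.082,-0.008,0.13],"turn":[0,-0.1315,0],"fingers":0.65},{"delta_pos":[-0.082,-0.008,0.13],"turn":[0,-0.1315,0],"fingers":0.65}]}}

```text
clock: 3.55
position: [0.414, -0.1347, 0.0614]
ee_rot: [0.971, 0.165, 0.17, -0.03]
ft_force: [-0.7, -0.5, 0.1]
grip_width: 0.352
grasp_force: 0.0
```

```bash
python3 - <<'E'
from go import *
where()
for x,th in((-140,25),(-130,30),(-130,35)): tgt((x,46,51),th)
for p in ((-124,46,50),(-85,30,50),(-50,15,50),(-25,10,50),(0,8,50),(10,8,50)): tgt(p,35)
E
```

```text
t 3.55 tip chute [-151.502    46.8323   51.0963] z [ 0.3203  0.1136 -0.9405] q [ 0.6648 -0.0082 -0.2806  2.3257 -0.4147  0.6001 -0.5319] F [-0.6715 -0.5439  0.0848] w 0.35211645100669936
axes f,l,u -> tool: [[ 0.9405 -0.0033  0.3399]
 [-0.0031 -1.     -0.0013]
 [ 0.3399  0.0002 -0.9405]]
(-140, 46, 51) 25 d [0.0098 0.0008 0.004 ] turn [-0.      0.0896 -0.0033] world [ 0.4243 -0.1319  0.061 ]
(-130, 46, 51) 30 d [0.0183 0.0008 0.0076] turn [ 0.0001  0.1768 -0.0033] world [ 0.4329 -0.1289  0.0605]
(-130, 46, 51) 35 d [0.0173 0.0008 0.0078] turn [ 0.0003  0.2641 -0.0033] world [ 0.4322 -0.1291  0.06  ]
(-124, 46, 50) 35 d [0.0226 0.0008 0.0108] turn [ 0.0003  0.2641 -0.0033] world [ 0.4378 -0.1271  0.059 ]
(-85, 30, 50) 35 d [0.0594 0.0166 0.024 ] turn [ 0.0003  0.2641 -0.0033] world [ 0.4799 -0.1292  0.059 ]
(-50, 15, 50) 35 d [0.0923 0.0315 0.0359] turn [ 0.0003  0.2641 -0.0033] world [ 0.5179 -0.1317  0.059 ]
(-25, 10, 50) 35 d [0.1158 0.0365 0.0444] turn [ 0.0003  0.2641 -0.0033] world [ 0.5431 -0.128   0.059 ]
(0, 8, 50) 35 d [0.1394 0.0384 0.0529] turn [ 0.0003  0.2641 -0.0033] world [ 0.5674 -0.1216  0.059 ]
(10, 8, 50) 35 d [0.1488 0.0383 0.0563] turn [ 0.0003  0.2641 -0.0033] world [ 0.5768 -0.1182  0.059 ]
```

In the tool's units: 0.0594 m is 0.1188, 0.053 m is 0.106, 0.264 rad is 0.132.

Request:
{"api": "move_arm", "payload": {"plan": [{"delta_pos":[0.02,0.002,0.008],"turn":[0,0.045,-0.0015],"fingers":0.65},{"delta_pos":[0.034,0.002,0.015],"turn":[0,0.09,-0.0015],"fingers":0.65},{"delta_pos":[0.0346,0.002,0.0156],"turn":[0,0.132,-0.0015],"fingers":0.65},{"delta_pos":[0.0452,0.002,0.021],"turn":[0,0.132,-0.0015],"fingers":0.65},{"delta_pos":[0.058,0.002,0.026],"turn":[0,0.132,-0.0015],"fingers":0.65},{"delta_pos":[0.07,0.008,0.0304],"turn":[0,0.132,-0.0015],"fingers":0.65},{"delta_pos":[0.082,0.014,0.0348],"turn":[0,0.132,-0.0015],"fingers":0.65},{"delta_pos":[0.094,0.02,0.0392],"turn":[0,0.132,-0.0015],"fingers":0.65},{"delta_pos":[0.106,0.027,0.0436],"turn":[0,0.132,-0.0015],"fingers":0.65},{"delta_pos":[0.1188,0.0332,0.048],"turn":[0,0.132,-0.0015],"fingers":0.65},{"delta_pos":[0.1188,0.0332,0.048],"turn":[0,0.132,-0.0015],"fingers":0.65}]}}

```text
clock: 4.92
position: [0.4809, -0.1289, 0.0593]
ee_rot: [0.94, 0.162, 0.297, -0.051]
ft_force: [-0.7, 0.5, 0.9]
grip_width: 0.352
grasp_force: 0.0
```

```bash
cat > look.py <<'E'
import sys
from go import *
from h import *
from workcell import camera
where()
im=[]
for n,(u0,u1,v0,v1) in(("top",(320,480,150,285)),("side",(260,420,110,245))):
    c=camera(n); im.append(cv2.resize(c["color"][v0:v1,u0:u1],None,fx=2.5,fy=2.5,interpolation=3))
cv2.imwrite(f"pics/{sys.argv[1]}.png",np.hstack(im)[:,:,::-1])
E
python3 look.py p2; python3 - <<'E'
import sys;sys.path.insert(0,'.')
from go import *
for p in ((-60,20,50),(-40,13,50),(-20,9,50),(0,7,50),(8,7,50)): tgt(p,35)
E
```

```text
t 4.925 tip chute [-84.0142  29.9162  50.285 ] z [ 0.5412  0.1913 -0.8188] q [ 0.9093  0.1134 -0.4748  2.3311 -0.9904  0.4445  0.0757] F [-0.7036  0.4895  0.8562] w 0.3515084346239136
axes f,l,u -> tool: [[ 0.8188  0.0009  0.574 ]
 [ 0.0005 -1.      0.0007]
 [ 0.574  -0.0003 -0.8188]]
(-60, 20, 50) 35 d [0.02   0.0101 0.0142] turn [ 0.0004 -0.0002  0.0005] world [ 0.5068 -0.1303  0.059 ]
(-40, 13, 50) 35 d [0.0364 0.0171 0.0257] turn [ 0.0004 -0.0002  0.0005] world [ 0.528  -0.1302  0.059 ]
(-20, 9, 50) 35 d [0.0528 0.0211 0.0372] turn [ 0.0004 -0.0002  0.0005] world [ 0.5482 -0.1273  0.059 ]
(0, 7, 50) 35 d [0.0692 0.0231 0.0487] turn [ 0.0004 -0.0002  0.0005] world [ 0.5677 -0.1225  0.059 ]
(8, 7, 50) 35 d [0.0757 0.0231 0.0533] turn [ 0.0004 -0.0002  0.0005] world [ 0.5753 -0.1198  0.059 ]
```

View pics/p2.png

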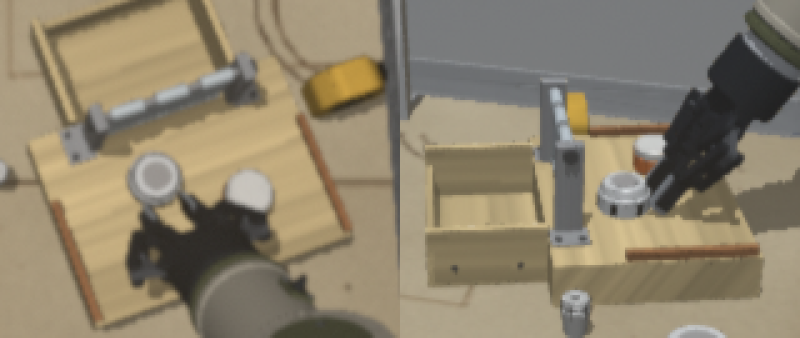

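The nut has moved to crop (155,178), cupped by the fingers but slightly left of their centre. The case is unmoved at (249,192) under the gripper's flank, and the flap is shut. I'll measure the exact offsets and the clearance over the case.

```bash
cat > meas.py <<'E'
from go import *
from h import *
from workcell import camera
for n in("top","side"):
    c=camera(n); hsv=cv2.cvtColor(c["color"],cv2.COLOR_RGB2HSV).reshape(-1,3)
    C=A.inv().apply(np.nan_to_num(cloud(c).reshape(-1,3))-O)*1000
    k=(C[:,2]>66)&(C[:,2]<80)&(C[:,0]>-95)&(C[:,0]<-20)&(abs(C[:,1]-35)<40)&(hsv[:,2]>110); Q=C[k]
    print(n,"nut",len(Q),Q.min(0),Q.max(0),(Q.min(0)+Q.max(0))/2)
    k=(C[:,2]>66)&(C[:,2]<80)&(C[:,0]<-60)&(C[:,1]<-15)&(C[:,1]>-75)&(hsv[:,2]>110)&(C[:,0]>-140); Q=C[k]
    print(n,"case",len(Q),Q.min(0),Q.max(0),(Q.min(0)+Q.max(0))/2)
    k=(C[:,2]>50)&(hsv[:,2]<70)&(C[:,0]<-50)&(C[:,0]>-150)&(C[:,1]<-10)&(C[:,1]>-70); Q=C[k]
    if len(Q): print("gripper over case: lowest z",np.percentile(Q[:,2],[1,5,20,50]),Q[Q[:,2].argmin()])
E
python3 meas.py
```

```text
top nut 288 [-94.2201   8.7817  66.2631] [-36.3814  58.752   79.345 ] [-65.3007  33.7668  72.804 ]
top case 244 [-121.7889  -68.4674   68.9721] [-79.3085 -24.4255  78.8718] [-100.5487  -46.4465   73.922 ]
gripper over case: lowest z [ 90.4783  95.1868 110.268  127.8568] [-124.2744  -10.5188   87.907 ]
side nut 174 [-94.1151   9.2534  66.0633] [-36.494   55.6399  79.3592] [-65.3045  32.4467  72.7113]
side case 106 [-112.7442  -63.803    66.0336] [-79.539  -21.0059  76.425 ] [-96.1416 -42.4044  71.2293]
gripper over case: lowest z [102.9309 105.968  114.8995 123.8867] [-106.7642  -12.289   102.5327]
```

Request:
{"api": "move_arm", "payload": {"plan": [{"delta_pos":[0.008,0.002,0.0056],"turn":[0,0,0],"fingers":0.65},{"delta_pos":[0.016,0.006,0.0114],"turn":[0,0,0],"fingers":0.65},{"delta_pos":[0.024,0.01,0.017],"turn":[0,0,0],"fingers":0.65},{"delta_pos":[0.032,0.014,0.0228],"turn":[0,0,0],"fingers":0.65},{"delta_pos":[0.04,0.018,0.0284],"turn":[0,0,0],"fingers":0.65},{"delta_pos":[0.048,0.022,0.034],"turn":[0,0,0],"fingers":0.65},{"delta_pos":[0.056,0.026,0.0396],"turn":[0,0,0],"fingers":0.65},{"delta_pos":[0.0646,0.03,0.0456],"turn":[0,0,0],"fingers":0.65},{"delta_pos":[0.0646,0.03,0.0456],"turn":[0,0,0],"fingers":0.65}]}}

```text
clock: 6.25
position: [0.523, -0.1298, 0.0592]
ee_rot: [0.94, 0.162, 0.297, -0.051]
ft_force: [-0.1, -0.4, 0.2]
grip_width: 0.352
grasp_force: 0.0
```

```bash
python3 look.py p3; python3 -c "
from go import *
for p in ((-20,11,50),(0,8,50),(8,7,50),(14,7,50)): tgt(p,35)"
```

```text
t 6.25 tip chute [-44.5724  15.0178  50.1767] z [ 0.5412  0.1913 -0.8188] q [ 0.8476  0.1897 -0.4679  2.2467 -0.9095  0.4042 -0.0304] F [-0.0889 -0.3906  0.2355] w 0.35157995243371176
axes f,l,u -> tool: [[ 0.8188  0.0009  0.574 ]
 [ 0.0005 -1.      0.0007]
 [ 0.574  -0.0003 -0.8188]]
(-20, 11, 50) 35 d [0.0204 0.0041 0.0144] turn [ 0.0005 -0.0004  0.0006] world [ 0.5475 -0.1254  0.059 ]
(0, 8, 50) 35 d [0.0367 0.0071 0.0259] turn [ 0.0005 -0.0004  0.0006] world [ 0.5674 -0.1216  0.059 ]
(8, 7, 50) 35 d [0.0433 0.0081 0.0305] turn [ 0.0005 -0.0004  0.0006] world [ 0.5753 -0.1198  0.059 ]
(14, 7, 50) 35 d [0.0482 0.0081 0.0339] turn [ 0.0005 -0.0004  0.0006] world [ 0.5809 -0.1178  0.059 ]
```

View pics/p3.png

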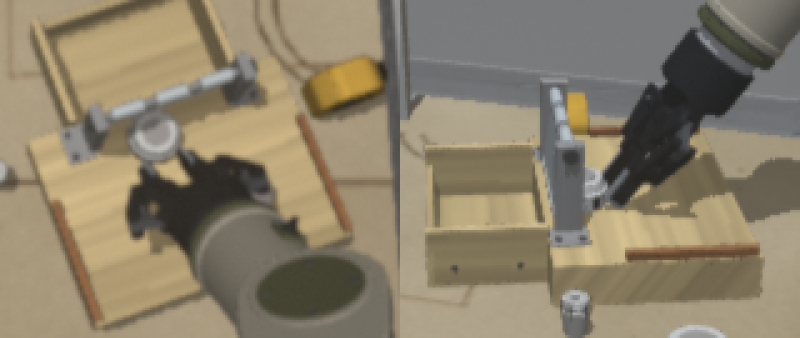

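The nut is at crop (156,138), just before the flap and clear of the left post at (95,118). The case is hidden beneath the wrist. I'll continue, drifting toward the middle.

In the tool's units: 0.0367 m is 0.0734, 0.012 m is 0.024.

Request:
{"api": "move_arm", "payload": {"plan": [{"delta_pos":[0.008,0.003,0.0056],"turn":[0,0,0],"fingers":0.65},{"delta_pos":[0.016,0.006,0.0112],"turn":[0,0,0],"fingers":0.65},{"delta_pos":[0.024,0.009,0.0168],"turn":[0,0,0],"fingers":0.65},{"delta_pos":[0.032,0.012,0.0224],"turn":[0,0,0],"fingers":0.65},{"delta_pos":[0.0408,0.015,0.0288],"turn":[0,0,0],"fingers":0.65},{"delta_pos":[0.049,0.018,0.0346],"turn":[0,0,0],"fingers":0.65},{"delta_pos":[0.057,0.021,0.0402],"turn":[0,0,0],"fingers":0.65},{"delta_pos":[0.065,0.023,0.046],"turn":[0,0,0],"fingers":0.65},{"delta_pos":[0.0734,0.024,0.0518],"turn":[0,0,0],"fingers":0.65},{"delta_pos":[0.0734,0.024,0.0518],"turn":[0,0,0],"fingers":0.65}]}}

```text
clock: 7.6
position: [0.5695, -0.126, 0.0591]
ee_rot: [0.94, 0.162, 0.297, -0.051]
ft_force: [0.8, -0.4, 0.4]
grip_width: 0.348
grasp_force: 0.0
```

```bash
python3 look.py p4; python3 -c "
from go import *
for p in ((8,3,50),(14,3,50),(18,3,50)): tgt(p,35)"
```

```text
t 7.6 tip chute [ 0.5041  3.1677 50.11  ] z [ 0.5413  0.1914 -0.8187] q [ 0.7562  0.2636 -0.4368  2.1551 -0.8155  0.3729 -0.1565] F [ 0.7613 -0.4037  0.4216] w 0.34826704251148083
axes f,l,u -> tool: [[ 0.8187  0.0011  0.5742]
 [ 0.0007 -1.      0.0009]
 [ 0.5742 -0.0003 -0.8187]]
(8, 3, 50) 35 d [0.0066 0.0003 0.0045] turn [ 0.0002 -0.0003  0.0008] world [ 0.5766 -0.1236  0.059 ]
(14, 3, 50) 35 d [0.0115 0.0003 0.008 ] turn [ 0.0002 -0.0003  0.0008] world [ 0.5822 -0.1216  0.059 ]
(18, 3, 50) 35 d [0.0148 0.0003 0.0102] turn [ 0.0002 -0.0003  0.0008] world [ 0.586  -0.1203  0.059 ]
```

View pics/p4.png

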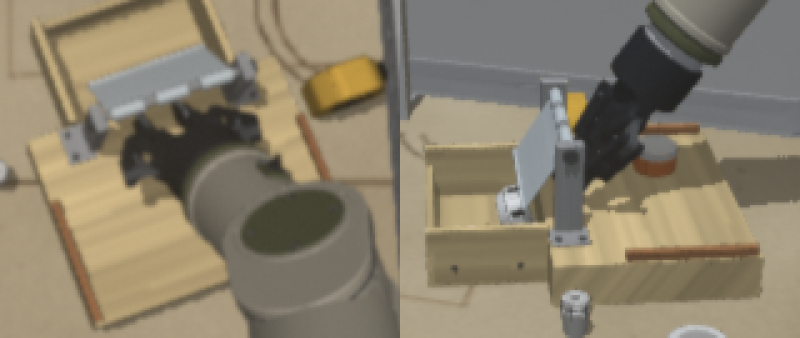

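The side half shows the flap open and the nut going over the sill, tilted at (510,205). The case stands undisturbed at (655,155). I'll push a little further, then let it drop.

Request:
{"api": "move_arm", "payload": {"plan": [{"delta_pos":[0.008,0,0.0056],"turn":[0,0,0],"fingers":0.65},{"delta_pos":[0.015,0,0.0104],"turn":[0,0,0],"fingers":0.65},{"delta_pos":[0.02,0,0.014],"turn":[0,0,0],"fingers":0.65},{"delta_pos":[0.02,0,0.014],"turn":[0,0,0],"fingers":0.65}]}}

```text
clock: 8.2
position: [0.5806, -0.1219, 0.0589]
ee_rot: [0.94, 0.162, 0.297, -0.051]
ft_force: [0.3, -0.1, 0.1]
grip_width: 0.352
grasp_force: 0.1
```

```bash
python3 look.py p5
```

```text
t 8.2 tip chute [12.3103  3.2636 49.8866] z [ 0.5409  0.1914 -0.819 ] q [ 0.727   0.2786 -0.4268  2.1354 -0.793   0.3646 -0.192 ] F [ 0.288  -0.1113  0.0568] w 0.3521295218027038
axes f,l,u -> tool: [[ 0.819   0.0009  0.5738]
 [ 0.0006 -1.      0.0006]
 [ 0.5738 -0.0001 -0.819 ]]
```

View pics/p5.png

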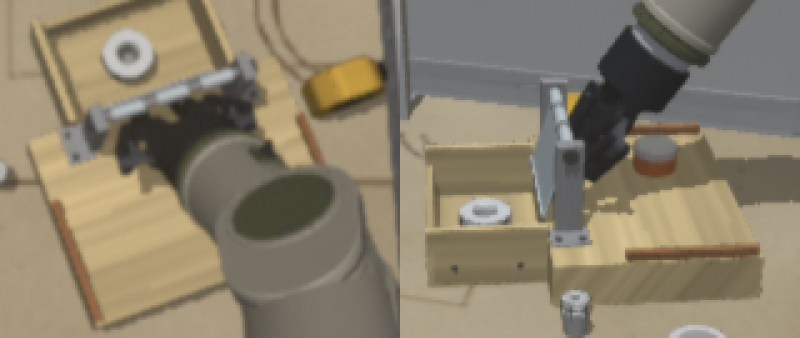

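The nut lies flat in the tray (top (128,55), side (485,212)). The flap now leans only on the fingers. I'll retract along the way I came, then lift.

In the tool's units: -0.164 m is -0.328, -0.136 m is -0.272.

Request:
{"api": "move_arm", "payload": {"plan": [{"delta_pos":[-0.016,0,-0.0114],"turn":[0,0,0],"fingers":0.65},{"delta_pos":[-0.032,0,-0.0228],"turn":[0,0,0],"fingers":0.65},{"delta_pos":[-0.048,-0.006,-0.034],"turn":[0,0,0],"fingers":0.65},{"delta_pos":[-0.068,-0.014,-0.048],"turn":[0,0,0],"fingers":0.65},{"delta_pos":[-0.09,-0.022,-0.063],"turn":[0,0,0],"fingers":0.65},{"delta_pos":[-0.112,-0.03,-0.079],"turn":[0,0,0],"fingers":0.65},{"delta_pos":[-0.088,-0.03,-0.114],"turn":[0,0,0],"fingers":0.65},{"delta_pos":[-0.06,-0.03,-0.156],"turn":[0,0,0],"fingers":0.65},{"delta_pos":[-0.02,-0.03,-0.214],"turn":[0,0,0],"fingers":0.65},{"delta_pos":[0.02,-0.03,-0.272],"turn":[0,0,0],"fingers":0.65},{"delta_pos":[0.06,-0.03,-0.328],"turn":[0,0,0],"fingers":0.65},{"delta_pos":[0.06,-0.03,-0.328],"turn":[0,0,0],"fingers":0.65}]}}

```text
clock: 9.8
position: [0.5104, -0.1317, 0.2132]
ee_rot: [0.939, 0.162, 0.298, -0.049]
ft_force: [-0.1, 0.0, -1.1]
grip_width: 0.348
grasp_force: 0.0
```

```bash
python3 look.py p6
```

```text
t 9.8 tip chute [-57.0392  17.4046 204.1763] z [ 0.5442  0.1887 -0.8175] q [ 0.8694 -0.1159 -0.4252  2.1428 -0.6988  0.7613 -0.3594] F [-0.0541  0.0374 -1.0734] w 0.34836539797656246
axes f,l,u -> tool: [[ 0.8175  0.0028  0.5759]
 [ 0.0001 -1.      0.0047]
 [ 0.5759 -0.0038 -0.8175]]
```

View pics/p6.png

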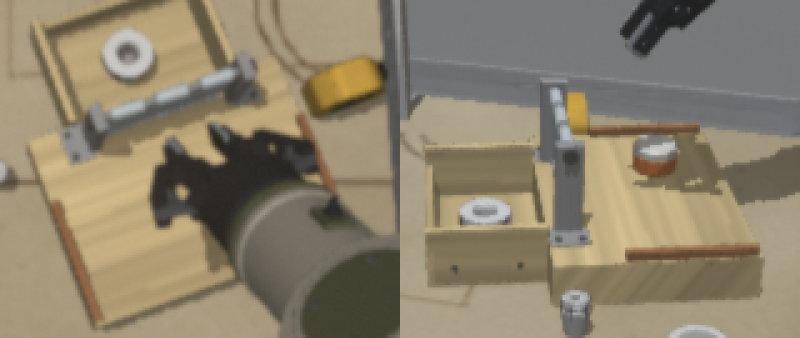

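The nut is in the tray, the flap hangs shut, the case, collet and tape measure are where they were, and the arm is clear.

```bash
python3 -c "
from workcell import *
print(hand_in())"
```

```text
the job is handed in; nothing more can be done
None
```

The spindle nut was pushed through the flap and lies in the catch tray, the flap has swung shut, the plug case, collet and tape measure look unmoved in the last pictures, and the job is handed in at about 10 s on the clock.

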